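# Ease a sagging bolt over its bent keeper and hold the case gate ajar

### The arm

A 7-joint arm with a two-finger parallel gripper is mounted at the origin on the work surface. World frame = base frame: x ahead of the robot, y to its left, z up, the work surface at z = 0. Lengths are in m, angles in rad, forces in N, time in s.
With the tool pointing down it reaches from about 0.425 to 0.925 m from the base axis. Payload 6.8 kg.
Tool frame: the origin (TCP) lies between the finger pads; the fingertips stand 22 mm ahead of it and the grasp point (between the pads) lies 3 mm ahead of it; z points along the fingers, y is the direction in which the jaws open and shut (so a half turn about z gives the same grasp; the last joint's range is limited). The gripper opens to 85 mm and grips with 20 to 120 N. Pads are 22 mm wide; open, the fingers measure 114 mm over their backs; the gripper's body (76 mm by 85 mm) begins 54 mm behind the grasp point. The pads swing forward as they close: fully open they stand 13 mm farther back than shut.
Start: joints at [1.168, 0.477, 0.022, 1.555, -0.011, 1.109, -0.083], TCP at [0.196, -0.646, 0.253] pointing down, gripper open.
Joint ranges: [-2.96, 2.96], [-0.34, 2.1], [-1.41, 1.46], [0.24, 2.44], [-1.37, 4.51], [0.17, 1.92], [-2.96, 2.96]. Speed limits (rad/s): [2.39, 2.39, 3.14, 3.14, 3.14, 3.14, 3.14].

### API

Orientations are given as a unit quaternion [w, x, y, z].
In Python, from station import bot gives the robot as it stands. The module is installed in compiled form; this text tells all that it offers.
- The arm moves only by the tool drive_tool, never from a script. Its argument "series" is one flat list of numbers, 7 for each row, row after row: the opening, from -1 (shut) to 1 (fully open), then the shift along the tool's x, y, z in mm, then the turn, a rotation vector about the tool's x, y, z in rad. In form: [jaw, x, y, z, wx, wy, wz, jaw, x, y, z, wx, wy, wz, ...]. A call has 1 to 12 rows; each row shifts and turns the commanded pose from where the row before left it, along the tool's axes as they then stand; what a row does not reach is not made up. A row lasts 1/8 s, in which the tool goes at most 62.5 mm and 10.7 degrees, less where a joint would pass 70% of its speed; a pose out of reach is approached as far as the arm can. A call with a gripper value outside its range is refused whole. The fingers move at their own pace and stop on an object; "force" is the grip in N (left out, the last holds). Time passes only in rows, so rows that do not move let the fingers close. It gives the time, the measured TCP pose, the force and the opening at its end, in the units of the state.
- bot.get_obs(): the state, without advancing time (a new reading comes with each control period).
- bot.read_camera(name): name is "side" or "top" or "wrist"; returns a dict with "pixels" (384x512x3 uint8, blue, green, red), "camera_matrix" (3x3 intrinsics, pixels), "distortion" ([k1, k2, p1, p2, k3] as OpenCV has them; the pictures are not rectified), "rvec" (rotation vector, rad) and "tvec" (3), from world to camera coordinates, as OpenCV has them. Camera axes: x right, y down, z forward; pixel columns grow to the right and rows downward; lengths in m; the calibration is good to about 2 mm. A picture is of the moment at which its call begins. There is no depth.
- bot.hand_in(): hands the job in, once; it reports no verdict.
The state is a dict: "t": time; "q": joint angles; "joint_vel": joint speeds; "joint_torque": joint torques, N m; "eef_pos": TCP position; "tool_rot": TCP orientation; "contact_force": force on the tool from outside, world axes, zero at the start; "torque": the same for the moment, N m; "gripper_width": opening from 0.0 (shut) to 1.0 (fully open).
Only numpy, scipy, OpenCV 4.12 (cv2) and the standard library are available. Lean on these libraries where they do the work, as an engineer would, in place of code of your own. Each camera call takes 0.05 s, during which the arm holds its last target. There are 200 camera calls.

### The job

I want to look into this transit case, so please free its gate and hold it for me: the bolt sags in its worn staples and its notch hangs on the bent-up edge of the keeper, so lift the bolt by its handle and draw it back over that edge without forcing it, until its nose is clear of the keeper. Then pull the gate about 10 cm ajar at its free edge and finish while still holding it there, since its sprung hinges would shut it again. Leave the other things where they are.

Things in the scene. Friction and masses are not known exactly. Their poses are not given: they have to be found in the camera images.
- crate: heavy, steel-bound wooden transit case standing fixed on the bench, 260 deep x 400 wide x 260 high. Origin: centre of its underside. Its own -x is the way its gate side faces, its z is up; the gate is hinged at its -y end and bolted at its +y end
- keeper: dark steel strap loop fixed on the case's post at its +y end; axes as the case's. Origin: on the post's face, at the loop's mouth (next to the gate), level with the sagged bolt's axis; the loop runs 32 along +y, 32 high inside. At its mouth the lower edge is bent up into a bright lip 4 thick, its top 1.5 below the sagged bolt's axis; the front and top straps begin 10 behind it
- gate: slatted wooden gate in the case's front, 310 wide x 194 high x 18 thick, 0.9 kg. Origin: on the hinge line, at bench height; its y points along the gate from the hinge to the free edge, z is up, -x is out of the case
- gate_swing (a joint): angle of the gate: 0 shut, grows as the free edge swings out (about +z, seen from above anticlockwise), up to 1.5 rad. The sprung hinges always press it shut, with 0.5 to 0.6 N m up to 0.5 rad (some 3 N at the handle). At 0.33 rad the free edge is 10 cm from shut
- gate_hinge (a point): point on the vertical hinge line of the gate, 185 above the bench
- gate_edge (a point): top of the gate's outer face at its free edge, 315 from the hinge line, 225 above the bench
- bolt: barrel bolt on the gate: level steel rod 16 thick, 220 long, running along the gate in two tall worn staples, its axis 14 in front of the gate's face, 0.42 kg. Under the rod, 22 to 34 from the tip of its nose, is a worn notch 7 deep in which the keeper's lip stands. Origin: on the rod's axis at the handle, 105 from the tip; axes parallel to the gate's, so +y points to the nose and the keeper
- bolt_grip (a point): middle of the bolt's handle, where to take it: an upright round steel grip 14 thick, 40 in front of the rod (54 in front of the gate's face). It reaches 31 below this point, where an arm 12 thick joins it to the rod, and ends in a ball 20 across, whose top is 40 above this point. Nothing stands within 60 beside it or in front at this height; the case's top is 30 higher
- bolt_nose (a point): tip of the bolt's nose, on the rod's axis
- bolt_draw (a joint): how far the bolt is drawn back from the keeper towards the hinge (m): 0 fully home, up to 0.055. While it sags the notch catches on the lip at about 0.006; past 0.032 the nose is out of the keeper and the gate is free. It stays where it is left (1.5 N friction)
- bolt_lift (a joint): how far the bolt is lifted in its staples (m): 0 sagging by its weight, up to 0.011 against the tops of the staples. From 0.007 the nose passes over the keeper's lip; it drops again when let go
- jar: bystander: amber glass jar with a black cap, 64 across, 85 high, on the bench. Origin: centre of its underside
- tin: bystander: plain steel tin, 74 across, 105 high, on the bench in front of the case, where the gate would strike it if flung wide open. Origin: centre of its underside
- brush: bystander: small brush lying on the bench
- packet: bystander: paper-wrapped packet 110 x 80 x 50, on top of the case. Origin: centre of its underside

How it is judged:
By the outcome, as a careful person would: the job done as asked, in the order asked, and still so for the second after the job is handed in, while the arm keeps its last pose, push and grip.
It also fails if it takes over 35 s, if anything falls off the work surface, if the arm or the gripper's body presses on something with over 40 N, if the wrist force passes 120 N, or if a joint passes its speed limit or range.

## Working session

There is one attempt and no reset: what is moved stays moved. The work goes in short steps, Python scripts to look and compute and a tool call to move; the robot and the scene stay as the last step left them, time stands still between calls to the robot, and variables do not carry over. Pictures are saved under pics/ and viewed, about 8 in all and at most 12, crops included, and the job is handed in when it is done.

Besides the shell and the picture viewer there is one more tool, called after "Request:" as name(argument=value, ...) on one line, values as JSON. drive_tool: Moves the arm, as the interface text tells. Its arguments: {"type":"object","properties":{"series":{"type":"array"},"force":{"type":"number"}},"required":["series"]}

```bash
mkdir -p pics; python3 - <<'E'
from station import bot
import cv2
for n in("side","top"):
    c=bot.read_camera(n); cv2.imwrite(f"pics/{n}0.png",c["pixels"])
    R=cv2.Rodrigues(c["rvec"])[0]; print(n,(-R.T@c["tvec"].reshape(3)).round(3),c["camera_matrix"].round(1).tolist(),c["distortion"],R.round(2).tolist())
o=bot.get_obs();print(o)
E
```

```text
side [0.646 0.769 0.759] [[360.1, 0.0, 250.9], [0.0, 360.1, 194.2], [0.0, 0.0, 1.0]] [0.02620293 0.         0.         0.         0.        ] [[-0.99, 0.1, -0.01], [0.06, 0.56, -0.83], [-0.08, -0.83, -0.56]]
top [ 0.335 -0.075  1.219] [[406.0, 0.0, 250.7], [0.0, 406.0, 194.4], [0.0, 0.0, 1.0]] [-0.13028667  0.          0.          0.          0.        ] [[0.11, -0.99, -0.0], [-0.97, -0.11, -0.2], [0.2, 0.02, -0.98]]
{'t': 0.1, 'q': array([ 1.16787538,  0.47772848,  0.0223249 ,  1.55634373, -0.01146442,
        1.10934636, -0.08310357]), 'joint_vel': array([-2.34480083e-05, -1.34588773e-03,  1.09228597e-03, -2.54842468e-03,
       -1.91668254e-03,  8.79068068e-04, -3.53571630e-04]), 'joint_torque': array([ 4.88167541e-03, -5.97755349e+01,  1.61351714e+00, -2.81954759e+01,
        1.27769104e-02,  5.07928751e-03,  3.22895801e-05]), 'eef_pos': array([ 0.19597814, -0.64539222,  0.25241893]), 'tool_rot': array([-8.25687683e-04,  9.89150841e-01,  1.46900963e-01, -1.97334312e-04]), 'contact_force': array([ 0.18630294,  0.62250572, -0.87611586]), 'torque': array([0.01715945, 0.01997642, 0.0191411 ]), 'gripper_width': 1.0011334146089237}
```

View pics/side0.png

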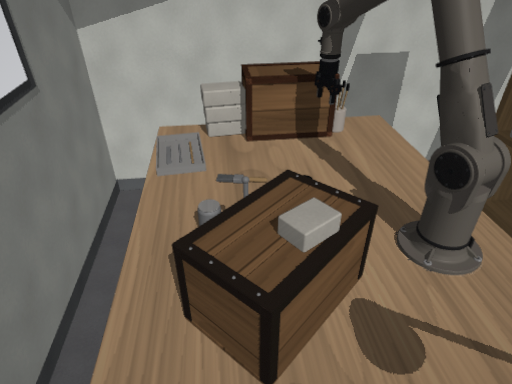

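View pics/top0.png

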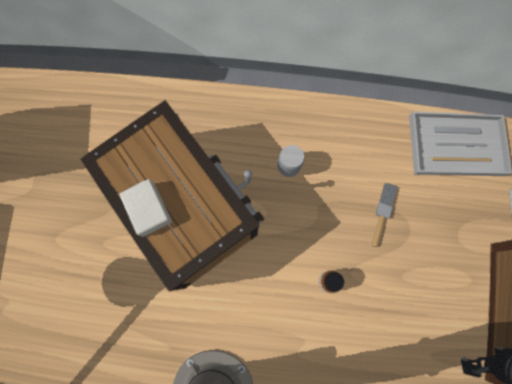

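Side view shows only the back of the case. In the top view its top corners are at about (165,103), (83,158), (177,289), (258,230), and the handle's ball is near (248,177). The gate faces right/up.

```bash
cat > h.py <<'E'
import cv2,numpy as np
from station import bot
def ray(c,px):
    u=cv2.undistortPoints(np.array([[px]],float),c["camera_matrix"],c["distortion"])[0,0]
    R=cv2.Rodrigues(c["rvec"])[0]; return -R.T@np.ravel(c["tvec"]),R.T@np.array([u[0],u[1],1])
def atz(c,px,z):
    o,d=ray(c,px); return o+d*(z-o[2])/d[2]
def proj(c,P): return cv2.projectPoints(np.array(P,float).reshape(-1,1,3),c["rvec"],c["tvec"],c["camera_matrix"],c["distortion"])[0][:,0]
E
python3 - <<'E'
from h import *
from scipy.optimize import least_squares
t=bot.read_camera("top");s=bot.read_camera("side")
loc=np.array([[-.13,-.2],[.13,-.2],[.13,.2],[-.13,.2]])
pt=np.array([[165,103],[83,158],[177,289],[258,230]]);ps=np.array([[290,175],[178,242],[268,313],[377,207]])
def P(v):
    c,s_=np.cos(v[2]),np.sin(v[2]); return np.c_[loc@np.array([[c,s_],[-s_,c]])+v[:2],np.full(4,.26)]
# side order: check
for p in pt: print("top",atz(t,p,.26).round(3))
for p in ps: print("side",atz(s,p,.26).round(3))
r=least_squares(lambda v:(proj(t,P(v))-pt).ravel(),[.35,.1,2.2]);print(r.x.round(4),r.fun.round(1))
print("ball",atz(t,(248,177),.26).round(4))
im=cv2.resize(t["pixels"][90:300,140:350],None,fx=3.6,fy=3.6,interpolation=cv2.INTER_CUBIC)[:600];im=im[:,:756]
cv2.imwrite("pics/topc.png",cv2.resize(t["pixels"][120:260,180:320],(600,600),interpolation=cv2.INTER_CUBIC))
E
```

```text
top [0.746 0.193 0.26 ]
top [0.579 0.379 0.26 ]
top [0.29  0.094 0.26 ]
top [ 0.448 -0.078  0.26 ]
side [ 0.459 -0.048  0.26 ]
side [0.742 0.191 0.26 ]
side [0.581 0.386 0.26 ]
side [0.286 0.119 0.26 ]
[0.5159 0.1467 2.3238] [ 2.  -1.6 -0.2  2.3 -4.9  3.2  3.3 -4.2]
ball [ 0.5743 -0.0404  0.26  ]
```

View pics/topc.png

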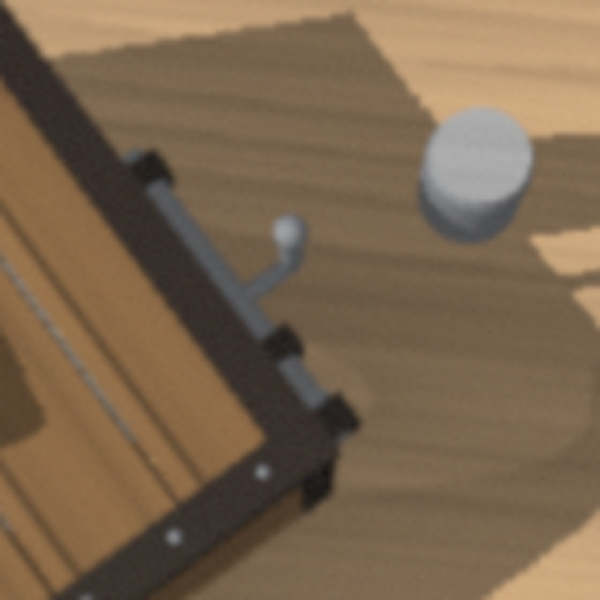

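```bash
python3 - <<'E'
from h import *
from scipy.optimize import least_squares
t=bot.read_camera("top");s=bot.read_camera("side")
loc=np.array([[-.13,-.2],[.13,-.2],[.13,.2],[-.13,.2]])
pt=np.array([[165,102],[83,158],[177,289],[258.5,224]]);ps=np.array([[178,242],[268,313],[377,207],[290,175]])
def P(v):
    c,s_=np.cos(v[2]),np.sin(v[2]); return np.c_[loc@np.array([[c,s_],[-s_,c]])+v[:2],np.full(4,.26)]
# side corner (268,313) is the far-from-gate corner at hinge end
r=least_squares(lambda v:np.r_[(proj(t,P(v))-pt).ravel(),(proj(s,P(v))-ps).ravel()],[.5,.15,2.29],loss="soft_l1");print(r.x.round(4),r.fun.round(1))
k=140/600
cr=lambda x,y:(180+x*k-.4,120+y*k-.4)
ball=atz(t,cr(289,232),.265); a=atz(t,cr(172,200),.207);b=atz(t,cr(315,385),.207)
d=(b-a)[:2];print("ball",ball.round(4),"rod yaw",np.arctan2(-d[0],d[1]))
for y in(r.x[2],np.arctan2(-d[0],d[1])):
  R=np.array([[np.cos(y),-np.sin(y)],[np.sin(y),np.cos(y)]]);print("ball in case",R.T@(ball[:2]-r.x[:2]),"rod",R.T@(a[:2]-r.x[:2]),R.T@(b[:2]-r.x[:2]))
o=bot.get_obs();from scipy.spatial.transform import Rotation as Ro
print(Ro.from_quat(o["tool_rot"],scalar_first=True).as_matrix().round(3))
E
```

```text
[0.5193 0.1531 2.3104] [ 1.  -2.1 -1.7 -0.3 -8.8  1.4 -0.2  1.4 -6.5  0.8  0.9 -1.3  0.  -1.3
 -2.1 -5.6]
ball [ 0.5809 -0.0373  0.265 ] rod yaw 2.331345481019004
ball in case [-0.1821397  0.0828803] rod [-0.14520559  0.01251514] [-0.14818496  0.15468725]
ball in case [-0.18036326  0.0866782 ] rod [-0.14491151  0.01555466] [-0.14491151  0.15775798]
[[ 0.957  0.291 -0.   ]
 [ 0.291 -0.957  0.001]
 [-0.    -0.001 -1.   ]]
```

Request:
drive_tool(series=[1,30,-26,-24,0,0,0,1,46,-40,-11,0,0,0,1,46,-40,-11,0,0,0,1,46,-40,-11,0,0,0,1,46,-40,-11,0,0,0,1,46,-40,-11,0,0,0,1,46,-40,-11,0,0,0,1,46,-40,-11,0,0,0,1,46,-40,-11,0,0,0,1,46,-40,-11,0,0,0,1,46,-40,-11,0,0,0,1,46,-40,-11,0,0,0], force=60)

```text
t: 1.8
eef_pos: [0.5743, -0.0427, 0.3989]
tool_rot: [0.0, 0.989, 0.147, 0.0]
contact_force: [0.4, -0.6, -0.1]
gripper_width: 1.0
```

Request:
drive_tool(series=[1,0,0,0,0,0,-0.169,1,0,0,0,0,0,-0.169,1,0,0,0,0,0,-0.169,1,0,0,0,0,0,-0.169,1,0,0,0,0,0,-0.169,1,0,0,0,0,0,-0.169,1,0,0,0,0,0,-0.169,1,0,0,0,0,0,-0.169,1,0,0,0,0,0,-0.169,1,0,0,0,0,0,-0.169,1,0,0,0,0,0,-0.169,1,0,0,0,0,0,-0.169])

```text
t: 3.3
eef_pos: [0.5735, -0.0444, 0.3982]
tool_rot: [-0.0, 0.396, 0.918, -0.0]
contact_force: [-0.5, -0.2, -1.6]
gripper_width: 0.998
```

```bash
python3 - <<'E'
from h import *
from scipy.spatial.transform import Rotation as Ro
w=bot.read_camera("wrist");cv2.imwrite("pics/w1.png",w["pixels"])
o=bot.get_obs();print(o["t"],o["eef_pos"],o["q"].round(2));print(Ro.from_quat(o["tool_rot"],scalar_first=True).as_matrix().round(3))
print(proj(w,[[.579,-.036,.265]]),ray(w,(256,192)))
E
```

```text
3.35 [ 0.57352054 -0.04438826  0.39822144] [ 0.51  0.28 -0.68  1.57  0.18  1.36  0.58]
[[-0.692  0.722 -0.   ]
 [ 0.722  0.692 -0.   ]
 [ 0.    -0.    -1.   ]]
[[266.27033789 184.36534888]] (array([0.51601732, 0.01663818, 0.52009182]), array([ 0.22720512, -0.23609811, -0.94479768]))
```

View pics/w1.png

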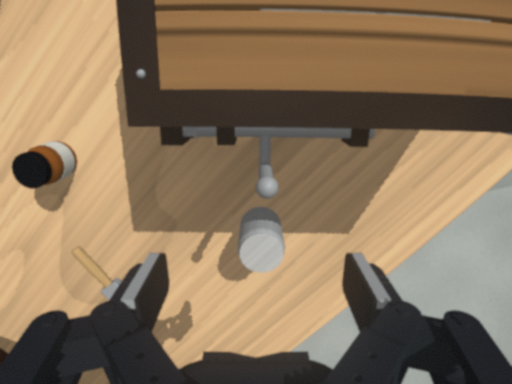

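Wrist view: ball at (267,186), arm up to the rod at (264,135), keeper at (172,135), and the tin below at (262,240). This agrees with my estimate to within about 1.5 px.

```bash
python3 - <<'E'
from h import *
t=bot.read_camera("top");w=bot.read_camera("wrist");o=bot.get_obs()
k=140/600
o1,d1=ray(t,(180+289*k-.4,120+234*k-.4));o2,d2=ray(w,(267,186.5))
s=np.linalg.lstsq(np.c_[d1,-d2],o2-o1,rcond=None)[0];a=o1+d1*s[0];b=o2+d2*s[1];print("ball",a,b)
for z in(.2,.207):
  e=atz(w,(200,128),z)-atz(w,(350,129),z);print("rod yaw",np.arctan2(-e[0],e[1]))
e=atz(w,(160,126),.26)-atz(w,(510,132),.26);print("case yaw",np.arctan2(-e[0],e[1]))
from scipy.spatial.transform import Rotation as Ro
R=Ro.from_quat(o["tool_rot"],scalar_first=True).as_matrix()
print("tool yaw",np.arctan2(R[1,0],R[0,0]))
c=atz(w,(267,186.5),.26);print(c);print("delta tool",R.T@(c-o["eef_pos"]), R.T@((a+b)/2-o["eef_pos"]))
print("tin top centre",atz(w,(262,247),.105))
E
```

```text
ball [ 0.5802352  -0.0373503   0.26299302] [ 0.58126674 -0.03736312  0.26325663]
rod yaw 2.3191750663350574
rod yaw 2.319175066335058
case yaw 2.3160041394957855
tool yaw 2.3195866215725403
[ 0.58209042 -0.0380502   0.26      ]
delta tool [-0.00113806  0.01064114  0.13822748] [0.00028212 0.01013184 0.13510285]
tin top centre [ 0.68220232 -0.1449549   0.105     ]
```

Request:
drive_tool(series=[1,0,10,10,0,0,0,1,0,0,25,0,0,0,1,0,0,25,0,0,0,1,0,0,25,0,0,0,1,0,0,25,0,0,0,1,0,0,20,0,0,0,1,0,0,15,0,0,0,1,0,0,10,0,0,0,1,0,0,10,0,0,0,1,0,0,0,0,0,0])

```text
t: 4.7
eef_pos: [0.5807, -0.0375, 0.2328]
tool_rot: [-0.0, 0.398, 0.917, -0.0]
contact_force: [0.2, -0.0, -0.8]
gripper_width: 1.0
```

```bash
python3 - <<'E'
from h import *
w=bot.read_camera("wrist");cv2.imwrite("pics/w2.png",w["pixels"])
o=bot.get_obs();print(o["t"],o["eef_pos"],o["contact_force"].round(1))
E
```

```text
4.75 [ 0.58104144 -0.03741109  0.23337175] [ 0.5 -0.5  0.2]
```

View pics/w2.png

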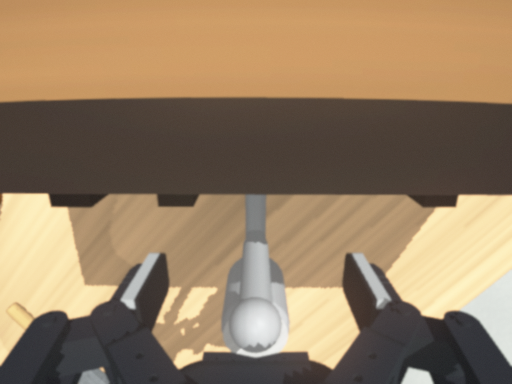

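The handle (ball at (256,325)) stands centred between the pads, at columns 150 and 360. Closing now.

Request:
drive_tool(series=[0,0,0,0,0,0,0,-0.6,0,0,0,0,0,0,-1,0,0,0,0,0,0,-1,0,0,0,0,0,0,-1,0,0,0,0,0,0,-1,0,0,0,0,0,0,-1,0,0,0,0,0,0], force=60)

```text
t: 5.62
eef_pos: [0.581, -0.0375, 0.2335]
tool_rot: [0.0, 0.398, 0.917, -0.0]
contact_force: [-1.4, -0.0, 3.3]
gripper_width: 0.161
```

Gripped at 13.7 mm. Next, lift about 9 mm.

Request:
drive_tool(series=[-1,0,0,-3,0,0,0,-1,0,0,-3,0,0,0,-1,0,0,-3,0,0,0,-1,0,0,0,0,0,0,-1,0,0,0,0,0,0])

```text
t: 6.25
eef_pos: [0.5808, -0.0375, 0.2422]
tool_rot: [-0.0, 0.398, 0.917, -0.0]
contact_force: [1.5, -1.1, -4.5]
gripper_width: 0.15
```

Lifted 8.7 mm, and the load is about the bolt's weight (4.1 N). Draw starts along tool +y (towards the hinge).

Request:
drive_tool(series=[-1,0,3,0,0,0,0,-1,0,3,0,0,0,0,-1,0,3,0,0,0,0,-1,0,3,0,0,0,0,-1,0,0,0,0,0,0])

```text
t: 6.88
eef_pos: [0.59, -0.0289, 0.2423]
tool_rot: [0.0, 0.398, 0.917, 0.0]
contact_force: [1.3, -1.1, -4.4]
gripper_width: 0.15
```

Request:
drive_tool(series=[-1,0,4,0,0,0,0,-1,0,4,0,0,0,0,-1,0,5,0,0,0,0,-1,0,5,0,0,0,0,-1,0,5,0,0,0,0,-1,0,5,0,0,0,0,-1,0,2,0,0,0,0,-1,0,0,0,0,0,0])

```text
t: 7.88
eef_pos: [0.6121, -0.0083, 0.2424]
tool_rot: [0.0, 0.398, 0.917, 0.0]
contact_force: [1.2, -0.1, -5.5]
gripper_width: 0.15
```

```bash
python3 - <<'E'
from h import *
w=bot.read_camera("wrist");t=bot.read_camera("top")
cv2.imwrite("pics/w3.png",np.vstack([w["pixels"][150:384],cv2.resize(t["pixels"][140:240,190:318],(512,350))[:]]))
o=bot.get_obs();print(o["t"],o["eef_pos"],o["contact_force"].round(1))
E
```

```text
7.975 [ 0.61201985 -0.00834299  0.24251556] [ 2.  -0.4 -5.5]
```

View pics/w3.png

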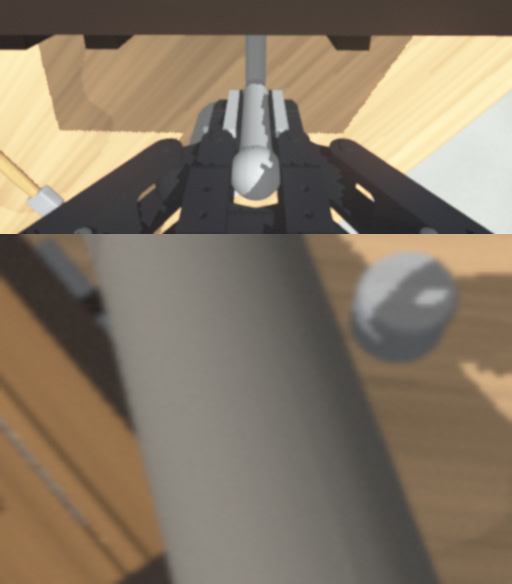

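Drawn 43 mm with low force. The wrist picture still shows the handle upright between the pads, ball at (256,170). The hinge is about 0.20 m from the handle along the gate and about 0.06 m behind it. First part of the swing:

Request:
drive_tool(series=[-1,-3,1,0,0,0,-0.015,-1,-6,2,0,0,0,-0.03,-1,-6,2,0,0,0,-0.03,-1,-6,2,0,0,0,-0.03,-1,0,0,0,0,0,0])

```text
t: 8.6
eef_pos: [0.6318, -0.019, 0.2421]
tool_rot: [-0.0, 0.349, 0.937, 0.0]
contact_force: [-2.3, -0.6, -5.0]
gripper_width: 0.153
```

Request:
drive_tool(series=[-1,-6,2,0,0,0,-0.03,-1,-6,2,0,0,0,-0.03,-1,-6,2,0,0,0,-0.03,-1,-6,2,0,0,0,-0.03,-1,-6,2,0,0,0,-0.03,-1,-6,2,0,0,0,-0.03,-1,-6,2,0,0,0,-0.03,-1,-3,1,0,0,0,-0.015,-1,0,0,0,0,0,0,-1,0,0,0,0,0,0])

```text
t: 9.85
eef_pos: [0.6766, -0.0322, 0.2423]
tool_rot: [0.0, 0.242, 0.97, -0.0]
contact_force: [-1.9, -0.0, -4.2]
gripper_width: 0.156
```

```bash
python3 - <<'E'
from h import *
w=bot.read_camera("wrist");t=bot.read_camera("top")
o=bot.get_obs();p=o["eef_pos"];print(o["t"],p,o["contact_force"].round(1),o["torque"].round(2),o["gripper_width"])
th=2.3175;X=np.array([np.cos(th),np.sin(th)]);Y=np.array([-X[1],X[0]])
h0=np.array([.581,-.0375])
for off in(.054,.063,.072):
    H=h0-off*-X*1-.2445*Y   # hinge
    r=np.array([p[0],p[1]])-H; a=np.arctan2(-(r@X),r@Y)-np.arctan2(off,.2015)
    print("angle",a,"draw",.2445-np.sqrt(r@r-off**2))
# predicted gate top edge points
H=h0+.063*X-.2445*Y
for a in(.27,.33,.39):
    x=np.cos(a)*X+np.sin(a)*Y; y=-np.sin(a)*X+np.cos(a)*Y
    g=H-.009*x+.315*y; print(a,proj(t,[[*g,.225]]),proj(w,[[*g,.225]]))
cv2.imwrite("pics/w4.png",np.vstack([w["pixels"][:300],cv2.resize(t["pixels"][140:268,170:382],(512,300))]))
E
```

```text
9.95 [ 0.67661725 -0.03220714  0.24235711] [-1.5 -0.8 -4.8] [-0.1   0.36 -0.26] 0.15642452044366248
angle 0.33118412900780025 draw 0.0458264116155524
angle 0.32536671899532266 draw 0.04307932062344902
angle 0.31885423667570123 draw 0.04036919527060656
0.27 [[270.22017417 188.48262737]] [[  9.69518957 115.9544385 ]]
0.33 [[274.42865866 182.45103121]] [[ 18.0988406  156.09180178]]
0.39 [[278.22724525 176.22345227]] [[ 28.66703154 193.43676114]]
```

View pics/w4.png

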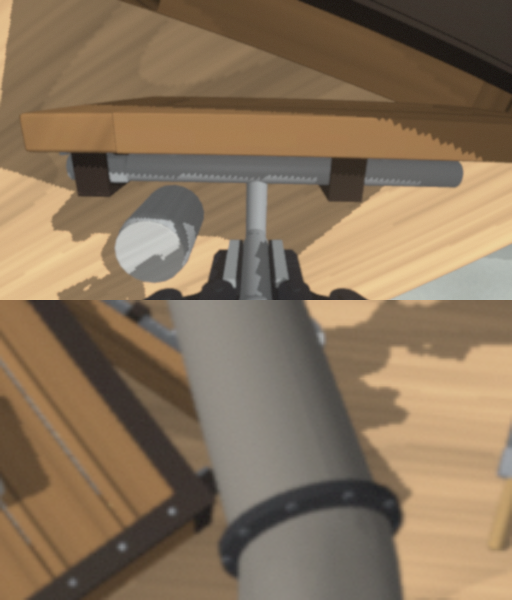

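The gate stands open. Its top outer corner is at (22,151), where 0.33 rad predicts (18,156). The bolt is drawn, the handle is still gripped, and the tin at (160,235) is untouched.

```bash
python3 -c "
from station import bot
bot.hand_in()"
```

```text
the job is handed in; nothing more can be done
```

The gate is free and I handed the job in with the gripper still holding the handle, the gate about 10 cm ajar.

- **Bolt:** I gripped the handle at 13.7 mm with a 60 N grip. I lifted it 8.7 mm, which loaded the tool with little more than the bolt's own weight, then drew it back about 43 mm over the lip. The tool force stayed at about 6 N or less, so nothing was forced.
- **Gate:** I swung it by the handle to about 0.32–0.33 rad, with the force still near 5 N.
- **Last checks:** The final wrist picture put the gate's free corner within about 6 px of where 0.33 rad predicts. It also showed the bolt drawn and still held. The clock was at about 10 s.
- **Bystanders:** The arm's path kept clear of them, and the tin is unmoved as far as the last wrist picture shows. I did not re-measure the jar, packet or brush at the end; the arm partly hides that area in the top view.
- **Not pinned down:** The hinge line's depth was estimated to about 9 mm, which changes the gate angle by about 0.006 rad. No checks disagreed.

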